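# Tip the grinding balls out of a tall jar over a tray rest

### The arm

A 6-joint arm with a two-finger parallel gripper is mounted at the origin on a cart in front of the work surface, level with it; the furniture and walls round the work are solid. World frame = base frame: x ahead of the robot, y to its left, z up, the work surface at z = 0. Lengths are in mm, angles in rad, forces in N, time in s.
With the tool pointing down it reaches from about 350 to 925 mm from the base axis. Payload 6.4 kg.
Tool frame: the origin (TCP) lies between the finger pads; the fingertips stand 14 mm ahead of it and the grasp point (between the pads) lies 5 mm behind it; z points along the fingers, y is the line along which they close (so a half turn about z gives the same grasp; the last joint's range is limited). The gripper opens to 94 mm and grips with 3 to 60 N. Pads are 16 mm wide; open, the fingers measure 119 mm over their backs; the gripper's body (75 mm by 177 mm) begins 78 mm behind the grasp point.
Start: joints at [1.013, 0.245, 1.558, -0, 1.339, -0.174], TCP at [243.388, 602.724, 219.455] pointing down, gripper open.
Joint ranges: [-3.13, 3.13], [-1.02, 2.26], [0.13, 2.54], [-0.95, 4.09], [0.21, 2.88], [-2.74, 2.74]. Speed limits (rad/s): [2.57, 2.57, 3.14, 3.14, 3.14, 3.14].

### API

Orientations are given as [roll, pitch, yaw] about the fixed x, y, z axes, in that order (R = Rz(yaw) Ry(pitch) Rx(roll)).
In Python, from cell import manip gives the robot as it stands. The module is installed in compiled form; this text tells all that it offers.
- The arm moves only by the tool move_arm, never from a script. Its argument "motion" is a list of rows, each a list of 6 numbers: the shift along the tool's x, y, z in cm, then the turn, a rotation vector about the tool's x, y, z in rad. A call has 1 to 12 rows; each row shifts and turns the commanded pose from where the row before left it, along the tool's axes as they then stand; what a row does not reach is not made up. A row lasts 1/8 s, in which the tool goes at most 62.5 mm and 10.7 degrees, less where a joint would pass 70% of its speed; a pose out of reach is approached as far as the arm can. A call with a gripper value outside its range is refused whole. "gripper" is the closure, from -1 (fully open) to 1 (shut), so that 0 is half open, set as the call begins (left out, the last holds). The fingers move at their own pace and stop on an object; "squeeze" is the grip in N (left out, the last holds). Time passes only in rows, so rows that do not move let the fingers close. It gives the time, the measured TCP pose, the force, the opening and the grip force at its end, in the units of the state.
- manip.get_obs(): the state, without advancing time (a new reading comes with each control period).
- manip.grab_frame(name): name is "side" or "top"; returns a dict with "frame" (400x640x3 uint8, blue, green, red), "fov_y" (degrees; the focal length in pixels is half the picture's height over the tangent of half this angle, whatever the lens; pixels are square), "cx", "cy" (the principal point, pixels), "view" (4x4, takes a point from world to camera coordinates). Camera axes: x right, y down, z forward; pixel columns grow to the right and rows downward; lengths in mm; the calibration is good to about 2 mm. A picture is of the moment at which its call begins. There is no depth.
- manip.close_job(): hands the job in; it is judged then, once.
The state is a dict: "time": time; "joint_positions": joint angles; "joint_velocities": joint speeds; "effort": joint torques, N m; "tcp_pos": TCP position; "tcp_rot": TCP orientation; "wrist_force": force on the tool from outside, world axes, zero at the start; "torque": the same for the moment, N m; "grip_width": opening from 0.0 (shut) to 1.0 (fully open); "grip_force": force on a finger pad.
Only numpy, scipy, OpenCV 4.12 (cv2) and the standard library are available. Lean on these libraries where they do the work, as an engineer would, in place of code of your own. Each camera call takes 0.05 s, during which the arm holds its last target. There are 200 camera calls.

### The job

Empty the three grinding balls from the tall jar into the steel tray: take the jar by its upper half near the mouth, lean it half tipped in the notch of the rod rest at the tray's end, with its foot on the bench and its mouth over the tray, and let go. Then take it again by its lower half and raise the foot, with the jar still lying on the rest, until all three balls have rolled out into the tray. Lower the foot to the bench again so that the empty jar is left leaning in the rest, and do not disturb the amber bottle, the timer or the tin.

Things in the scene. Friction and masses are not known exactly. Their poses are not given: they have to be found in the camera images.
- jar_centre (a point): centre (half-way up, on the axis) of the tall jar: straight white open-topped round plastic tube with closed foot and three thin grey rings, 50 mm outside diameter, 210 mm tall, wall 3 mm, about 0.14 kg empty. z runs along the jar from foot to mouth, each 105 mm from this point. It starts upright on the bench, right of the tray, with the three balls in it.
- rest_tray: fixed steel tray with a bent-rod rest at one end. Origin on the bench under the middle of the rod. x points away from the tray, to the side where the foot of the leaning jar stands on bare bench; y runs along the rod, z up. The 10 mm rod stands on legs at y = -55 and 55 mm, 100 mm high there, with a notch in the middle. A jar leaning 50 degrees from upright has its foot about 0.1 m from the rod.
- rest (a point): top of the rod in the middle of the notch, 80 mm above the bench; the notch is flat for 16 mm and its sides rise at about 30 degrees to 100 mm height at y = -42 and 42 mm, so that it centres the jar. Axes as those of the tray.
- tray_floor (a point): centre of the tray's floor, 3 mm above the bench. Axes as those of the tray. Inside, the tray is 194 mm long along x and 124 mm wide along y; side walls 40 mm, the wall at the rest 35 mm and the far wall 55 mm high over the bench. The tray's edge at the rest is 8 mm from the middle of the rod.
- ball_1_center (a point): centre of a smooth steel-grey grinding ball, 25 mm diameter, 30 g; it starts in the jar and rolls freely
- ball_2_center (a point): centre of a second ball, the same
- ball_3_center (a point): centre of a third ball, the same
- amber_bottle: bystander: brown reagent bottle with a black cap, 60 mm diameter, 128 mm tall; origin at the centre of its underside
- timer: bystander: small white bench timer, 41 x 62 x 52 mm; origin at the centre of its underside
- tin: bystander: round tin, 66 mm diameter, 54 mm tall; origin at the centre of its underside
There are look-alikes about, which are no part of the job. What is shaped like the part that bears jar_centre but pink or red is not meant.

How it is judged:
By the outcome, as a careful person would: the job done as asked, in the order asked, and still so for the second after the job is handed in, with the robot touching nothing.
It also fails if it takes over 64 s, if anything falls off the work surface, if the arm or the gripper's body presses on something with over 40 N, if the wrist force passes 120 N, or if a joint passes its speed limit or range.

## Working session

There is one attempt and no reset: what is moved stays moved. The work goes in short steps, Python scripts to look and compute and a tool call to move; the robot and the scene stay as the last step left them, time stands still between calls to the robot, and variables do not carry over. Pictures are saved under pics/ and viewed, at most 10 in all, crops included, and the job is handed in when it is done.

Besides the shell and the picture viewer there is one more tool, called after "Call:" as name(argument=value, ...), one argument or row to a line, values as JSON. move_arm: Moves the arm, as the interface text tells. Its arguments: {"type":"object","properties":{"motion":{"type":"array","items":{"type":"array","items":{"type":"number"}}},"gripper":{"type":"number"},"squeeze":{"type":"number"}},"required":["motion"]}

```bash
mkdir -p pics; cat > h.py <<'E'
import numpy as np, cv2
from cell import manip
def grab(n,save=None):
    d=manip.grab_frame(n)
    if save: cv2.imwrite('pics/'+save,d['frame'])
    return d
def ray(d,u,v):
    f=200/np.tan(np.radians(d['fov_y'])/2); V=np.array(d['view']); R=V[:3,:3]
    r=R.T@np.array([(u-d['cx'])/f,(v-d['cy'])/f,1]); return -R.T@V[:3,3], r/np.linalg.norm(r)
def onz(d,u,v,z):
    c,r=ray(d,u,v); return c+r*(z-c[2])/r[2]
def proj(d,p):
    f=200/np.tan(np.radians(d['fov_y'])/2); V=np.array(d['view']); q=V[:3,:3]@np.array(p)+V[:3,3]
    return q[0]/q[2]*f+d['cx'],q[1]/q[2]*f+d['cy']
E
python3 - <<'E'
from h import *
for n in('side','top'):
    d=grab(n,n+'1.png'); c,r=ray(d,d['cx'],d['cy']); print(n,d['fov_y'],d['cx'],d['cy'],c.round(),r.round(3))
print(manip.get_obs())
E
```

```text
side 57.97651394115521 316.805791494389 198.731764351427 [-653. -615.  861.] [ 0.78   0.337 -0.527]
top 42.27395897043556 314.5799060102396 199.97831393549507 [ 112. -118. 1689.] [ 0.211 -0.006 -0.977]
{'time': 0.1, 'joint_positions': array([ 1.01291426e+00,  2.45717151e-01,  1.55887693e+00, -1.46537375e-05,
        1.33870913e+00, -1.74074956e-01]), 'joint_velocities': array([-0.00087459, -0.00050418, -0.00066359,  0.0015054 , -0.00022783,
        0.00095824]), 'effort': array([ 7.37626196e-04, -4.16908836e+01, -3.15528488e+01,  6.86270068e-02,
        3.09478270e-02, -8.13828296e-05]), 'tcp_pos': array([243.10067604, 602.27276901, 218.48102307]), 'tcp_rot': array([-3.13990548e+00, -2.82224025e-04,  2.75778869e+00]), 'wrist_force': array([ 0.02355057, -0.0741752 , -0.66660469]), 'torque': array([ 0.02694684,  0.02108996, -0.02840546]), 'grip_force': 0.0, 'grip_width': 0.9951597859557174}
```

View pics/side1.png

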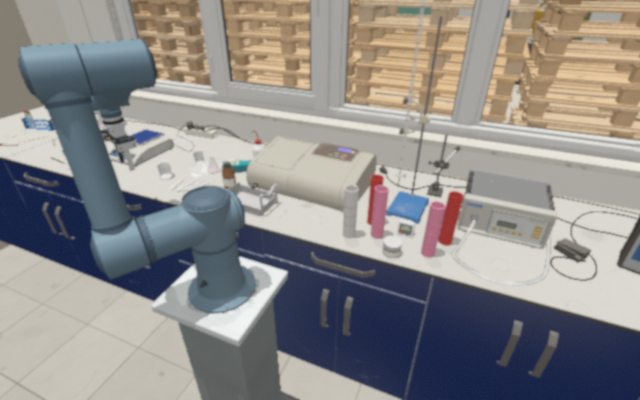

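View pics/top1.png

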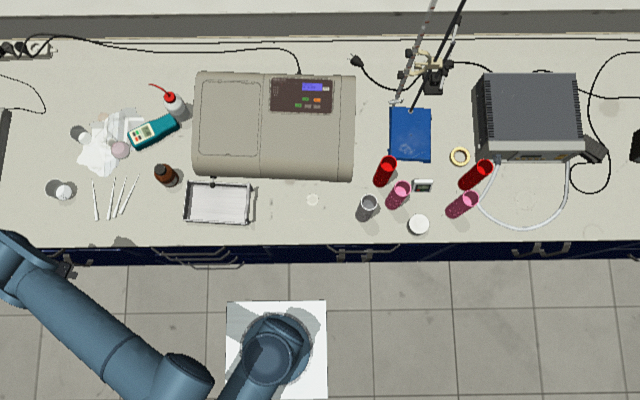

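The white jar is at top (368,207) / side (350,212). Look-alikes are red or pink: top (385,170), (398,194), (475,174), (461,205). The amber bottle is at top (166,174), the timer at (422,186), the tin at (418,224), and the tray at (218,203). Next is a close crop to check the jar and tray.

```bash
python3 - <<'E'
from h import *
t=grab('top');s=grab('side')
a=cv2.resize(t['frame'][150:250,170:440],None,fx=2.96,fy=2.96,interpolation=cv2.INTER_CUBIC)
b=cv2.resize(s['frame'][160:270,200:470],(799,300),interpolation=cv2.INTER_CUBIC)
cv2.imwrite('pics/c1.png',np.vstack([a[:296,:799],b[:300]]))
for n,u,v,z in [('jar mouth',368,201,210),('tin',418,224,54),('timer',422,186,52),('bottle',164,171,128),('tray l',186,203,50),('tray r',252,203,50),('pink',399,188,210),('red',386,160,210)]: print(n,onz(t,u,v,z).round())
E
```

```text
jar mouth [ 427. -283.  210.]
tin [ 382. -457.   54.]
timer [ 508. -478.   52.]
bottle [548. 342. 128.]
tray l [462. 289.  50.]
tray r [459.  75.  50.]
pink [ 464. -375.  210.]
red [ 550. -341.  210.]
```

View pics/c1.png

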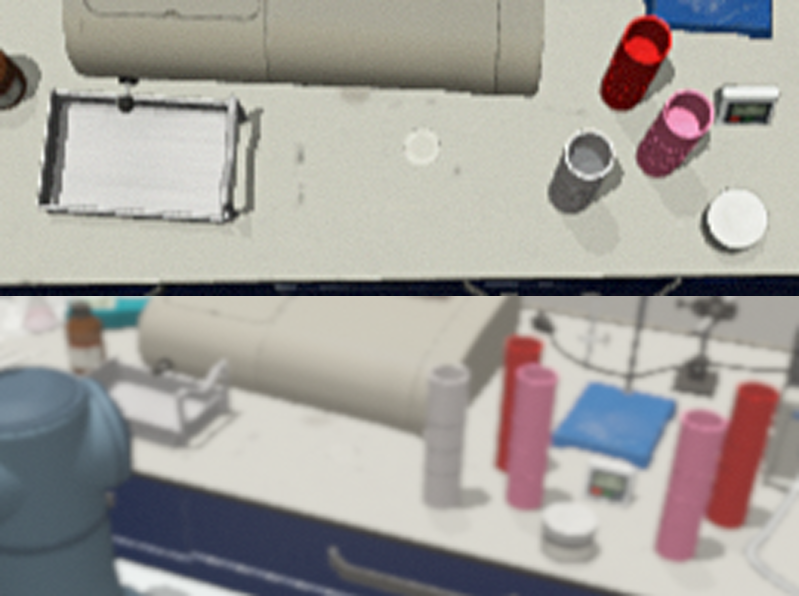

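The white jar is confirmed; its mouth is at crop (590,154), i.e. top px (369,202). The rest is at the tray's right end, with rod ends at crop (240,100) and (233,213). Next I zoom in for precision.

```bash
python3 - <<'E'
from h import *
t=grab('top');s=grab('side')
a=cv2.resize(t['frame'][172:232,178:264],None,fx=6,fy=6,interpolation=cv2.INTER_CUBIC)
b=cv2.resize(s['frame'][170:220,220:290],None,fx=6,fy=6,interpolation=cv2.INTER_CUBIC)
c=np.zeros((600,516,3),np.uint8); c[:360]=a
cv2.imwrite('pics/c2.png',np.hstack([np.vstack([a[:, 230:]]),np.vstack([b,np.zeros((60,420,3),np.uint8)])]))
# jar mouth: white ring ellipse
sub=t['frame'][185:225,350:388]; hsv=cv2.cvtColor(sub,cv2.COLOR_BGR2HSV)
m=((hsv[...,2]>222)&(hsv[...,1]<25)).astype(np.uint8)
for row in m: print(''.join('.#'[x] for x in row))
# side jar: gray mask profile
sub=s['frame'][180:242,338:364]; g=cv2.cvtColor(sub,cv2.COLOR_BGR2GRAY)
for i in range(0,62,4): print(180+i,g[i])
E
```

```text
......................................
......................................
......................................
......................................
......................................
......................................
......................................
......................................
....................#.................
...............#......#...............
......................................
......................................
......................................
...........#..............#...........
...........#..............#...........
...........#..........................
...........................#..........
......................................
...........#..........................
...........#..........................
......................................
......................................
......................................
...............#......................
......................................
......................................
......................................
......................................
........
[... 1535 characters left out ...]

 176 200 212 215 215 216 215 216]
220 [215 215 215 214 204 184 165 157 158 159 157 157 153 153 153 149 149 160
 185 205 213 214 215 215 215 215]
224 [215 215 214 211 199 177 158 153 154 156 155 153 153 150 149 147 147 164
 193 210 214 214 215 214 215 216]
228 [216 215 215 210 197 175 161 158 158 158 157 154 153 152 150 149 153 172
 197 210 214 214 214 214 214 214]
232 [215 216 214 209 194 173 160 158 158 157 156 154 153 152 150 148 146 149
 155 159 159 158 159 159 161 169]
236 [215 215 214 213 205 191 176 166 161 159 158 156 155 154 153 150 148 149
 155 160 160 164 170 174 177 182]
240 [216 216 215 216 215 214 211 207 206 204 205 204 204 204 204 204 205 205
 206 208 212 214 215 214 215 215]
```

View pics/c2.png

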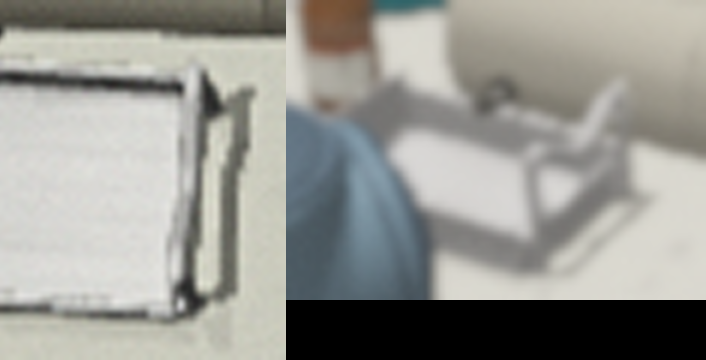

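```bash
python3 - <<'E'
from h import *
t=grab('top');s=grab('side')
p=onz(t,369.1,200.6,210); print('mouth',p.round(1),'side proj',proj(s,p), 'foot side',proj(s,[p[0],p[1],0]),'foot top',proj(t,[p[0],p[1],0]))
A=onz(t,249.2,184,100);B=onz(t,246.7,220.3,100);print('rod',A.round(1),B.round(1),np.linalg.norm(A-B),((A+B)/2).round(1), np.degrees(np.arctan2(*(A-B)[[1,0]])))
for q in(A,B,[*((A+B)/2)[:2],80]): print('side',proj(s,q))
print('side crop offs: u=220+(x-286)/6, v=170+y/6; rod ends (530,150),(622,85):',220+244/6,195,220+336/6,170+85/6)
for z,uv in [(40,(216.3+185/6,172+312/6)),(40,(216.3+190/6,172+75/6)),(55,(187.9,181.4)),(55,(184,220.5))]: print(onz(t,*uv,z).round(1))
# both-view triangulation of rod ends
for a,b in [((249.2,184),(276,184.2)),((246.7,220.3),(260.7,195))]:
    c1,r1=ray(t,*a);c2,r2=ray(s,*b); M=np.c_[r1,-r2]; k=np.linalg.lstsq(M,c2-c1,rcond=None)[0]; print('tri',c1+k[0]*r1,c2+k[1]*r2)
E
```

```text
mouth [ 427.7 -285.9  210. ] side proj (np.float64(351.9350643645389), np.float64(187.87205643710533)) foot side (np.float64(349.23262582614575), np.float64(234.48133348839573)) foot top (np.float64(362.41248877591283), np.float64(213.89751154835542))
rod [510.   78.8 100. ] [393.6  85.2 100. ] 116.53938677972748 [451.8  82.  100. ] -3.1129790710862153
side (np.float64(275.57319672634503), np.float64(184.3925837639877))
side (np.float64(260.18120686329826), np.float64(197.2079175283137))
side (np.float64(268.451222377547), np.float64(194.7347198315426))
side crop offs: u=220+(x-286)/6, v=170+y/6; rod ends (530,150),(622,85): 260.6666666666667 195 276.0 184.16666666666666
[392.1  91.3  40. ]
[523.4  90.3  40. ]
[532.7 283.9  55. ]
[403.7 291.5  55. ]
tri [509.77372093  78.72485645 100.87998153] [510.7595241   77.11965185 100.92829334]
tri [391.56462616  83.67659008 111.62657785] [393.10813655  81.32844861 111.60025541]
```

Call:
move_arm(
  motion=[
    [0, 0, -5, 0, 0, 0],
    [0, 0, -5, 0, 0, 0],
  ],
  gripper=-1,
)

```text
time: 0.65
tcp_pos: [243.2, 602.4, 320.0]
tcp_rot: [-3.14, -0.0, 2.758]
wrist_force: [-0.2, -0.6, -0.5]
grip_width: 1.0
grip_force: 0.0
```

The tray crop shows the rod from crop (197,72) to (182,290), so the rod's middle is about (452,82). The rod is 116 mm long, and triangulated end heights are 101 and about 111 mm against the given 100. The lean direction is (0.054, 0.9985). The jar axis is at (428,-286).

```bash
cat > plan.py <<'E'
import numpy as np
from scipy.spatial.transform import Rotation as R, Slerp
from cell import manip
U=np.array([.054,.9985,0]); V=np.array([.9985,-.054,0]); Z=np.array([0,0,1.]); ROD=np.array([452,82,0.])
def tool(t): # tool tilted by t deg toward U, closing along V
    t=np.radians(t); z=U*np.sin(t)-Z*np.cos(t); return R.from_matrix(np.c_[np.cross(V,z),V,z])
def cur():
    o=manip.get_obs(); return np.array(o['tcp_pos']),R.from_euler('xyz',o['tcp_rot'])
def rows(a,b,n):
    (p,r),(q,s)=a,b; S=Slerp([0,1],R.concatenate([r,s])); out=[]
    for i in range(n):
        ra,rb=S(i/n),S((i+1)/n)
        out.append([*(ra.inv().apply((np.array(q)-p)/n)/10).round(2),*((ra.inv()*rb).as_rotvec()).round(3)])
    for o in out: print([float(x) for x in o],end=', ')
    print()
E
python3 - <<'E'
from plan import *
w=[cur(),((480,250,380),tool(0)),((500,-150,400),tool(0)),((428,-284,300),tool(25))]
for i,n in enumerate((12,8,6)): rows(w[i],w[i+1],n); print()
E
```

```text
[-2.93, -1.98, -0.5, -0.0, 0.0, 0.103], [-3.12, -1.67, -0.5, -0.0, 0.0, 0.103], [-3.27, -1.34, -0.5, -0.0, 0.0, 0.103], [-3.4, -1.0, -0.5, -0.0, 0.0, 0.103], [-3.48, -0.64, -0.5, -0.0, 0.0, 0.103], [-3.53, -0.28, -0.5, -0.0, 0.0, 0.103], [-3.54, 0.09, -0.5, -0.0, 0.0, 0.103], [-3.51, 0.45, -0.5, -0.0, 0.0, 0.103], [-3.44, 0.81, -0.5, -0.0, 0.0, 0.103], [-3.34, 1.16, -0.5, -0.0, 0.0, 0.103], [-3.2, 1.5, -0.5, -0.0, 0.0, 0.103], [-3.03, 1.83, -0.5, -0.0, 0.0, 0.103], 

[-4.98, 0.52, -0.25, 0.0, 0.0, 0.0], [-4.98, 0.52, -0.25, 0.0, 0.0, 0.0], [-4.98, 0.52, -0.25, 0.0, 0.0, 0.0], [-4.98, 0.52, -0.25, 0.0, 0.0, 0.0], [-4.98, 0.52, -0.25, 0.0, 0.0, 0.0], [-4.98, 0.52, -0.25, 0.0, 0.0, 0.0], [-4.98, 0.52, -0.25, 0.0, 0.0, 0.0], [-4.98, 0.52, -0.25, 0.0, 0.0, 0.0], 

[-2.29, -1.08, 1.67, 0.0, 0.073, 0.0], [-2.41, -1.08, 1.5, 0.0, 0.073, -0.0], [-2.51, -1.08, 1.32, 0.0, 0.073, 0.0], [-2.6, -1.08, 1.13, 0.0, 0.073, 0.0], [-2.68, -1.08, 0.94, 0.0, 0.073, 0.0], [-2.74, -1.08, 0.74, 0.0, 0.073, 0.0],
```

Call:
move_arm(
  motion=[
    [-2.9, -2.0, -0.5, 0, 0, 0.103],
    [-3.1, -1.7, -0.5, 0, 0, 0.103],
    [-3.3, -1.3, -0.5, 0, 0, 0.103],
    [-3.4, -1.0, -0.5, 0, 0, 0.103],
    [-3.5, -0.6, -0.5, 0, 0, 0.103],
    [-3.5, -0.3, -0.5, 0, 0, 0.103],
    [-3.5, 0.1, -0.5, 0, 0, 0.103],
    [-3.5, 0.5, -0.5, 0, 0, 0.103],
    [-3.4, 0.8, -0.5, 0, 0, 0.103],
    [-3.3, 1.2, -0.5, 0, 0, 0.103],
    [-3.2, 1.5, -0.5, 0, 0, 0.103],
    [-3.0, 1.8, -0.5, 0, 0, 0.103],
  ],
)

```text
time: 2.15
tcp_pos: [481.3, 251.8, 379.7]
tcp_rot: [3.141, -0.0, 1.518]
wrist_force: [0.9, 0.6, 0.5]
grip_width: 0.997
grip_force: 0.0
```

Call:
move_arm(
  motion=[
    [-5, 0.5, -0.2, 0, 0, 0],
    [-5, 0.5, -0.2, 0, 0, 0],
    [-5, 0.5, -0.2, 0, 0, 0],
    [-5, 0.5, -0.2, 0, 0, 0],
    [-5, 0.5, -0.2, 0, 0, 0],
    [-5, 0.5, -0.2, 0, 0, 0],
    [-5, 0.5, -0.2, 0, 0, 0],
    [-5, 0.5, -0.2, 0, 0, 0],
  ],
)

```text
time: 3.15
tcp_pos: [500.9, -150.3, 395.7]
tcp_rot: [3.141, 0.0, 1.522]
wrist_force: [0.8, 0.6, 0.7]
grip_width: 0.996
grip_force: 0.0
```

Call:
move_arm(
  motion=[
    [-2.3, -1.1, 1.7, 0, 0.073, 0],
    [-2.4, -1.1, 1.5, 0, 0.073, 0],
    [-2.5, -1.1, 1.3, 0, 0.073, 0],
    [-2.6, -1.1, 1.1, 0, 0.073, 0],
    [-2.7, -1.1, 0.9, 0, 0.073, 0],
    [-2.7, -1.1, 0.7, 0, 0.073, 0],
    [0, 0, 0, 0, 0, 0],
  ],
)

```text
time: 4.03
tcp_pos: [427.3, -284.0, 294.2]
tcp_rot: [-3.138, -0.441, 1.517]
wrist_force: [0.8, 0.4, -0.5]
grip_width: 1.0
grip_force: 0.0
```

```bash
python3 - <<'E'
from plan import *
o=manip.get_obs(); print(o['time'],o['tcp_pos'],o['joint_positions'].round(2))
p,r=cur(); print(r.as_matrix().round(3))
rows((p,r),((428,-284,180.5),tool(25)),6)
E
```

```text
4.025 [ 427.30550363 -284.04526571  294.20922047] [-0.95  0.04  1.69  0.27  1.76 -0.89]
[[ 0.049  0.999  0.02 ]
 [ 0.903 -0.052  0.426]
 [ 0.427 -0.003 -0.904]]
[-0.81, 0.02, 1.71, -0.001, -0.001, 0.0], [-0.81, 0.02, 1.71, -0.001, -0.001, 0.0], [-0.81, 0.02, 1.72, -0.001, -0.001, 0.0], [-0.8, 0.01, 1.72, -0.001, -0.001, 0.0], [-0.8, 0.01, 1.72, -0.001, -0.001, 0.0], [-0.8, 0.01, 1.72, -0.001, -0.001, 0.0],
```

Call:
move_arm(
  motion=[
    [-0.8, 0, 1.7, 0, 0, 0],
    [-0.8, 0, 1.7, 0, 0, 0],
    [-0.8, 0, 1.7, 0, 0, 0],
    [-0.8, 0, 1.7, 0, 0, 0],
    [-0.8, 0, 1.7, 0, 0, 0],
    [-0.8, 0, 1.7, 0, 0, 0],
    [0, 0, 0, 0, 0, 0],
  ],
)

```text
time: 4.9
tcp_pos: [427.8, -282.3, 181.7]
tcp_rot: [-3.139, -0.441, 1.521]
wrist_force: [-0.4, -0.4, 0.3]
grip_width: 0.999
grip_force: 0.0
```

```bash
python3 - <<'E'
from h import *
t=grab('top');s=grab('side')
a=cv2.resize(t['frame'][130:250,310:450],None,fx=4,fy=4,interpolation=cv2.INTER_CUBIC)[:, :400]
b=cv2.resize(s['frame'][150:270,300:400],None,fx=4,fy=4,interpolation=cv2.INTER_CUBIC)
cv2.imwrite('pics/c3.png',np.hstack([a,b]))
E
```

```text
(no output)
```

View pics/c3.png

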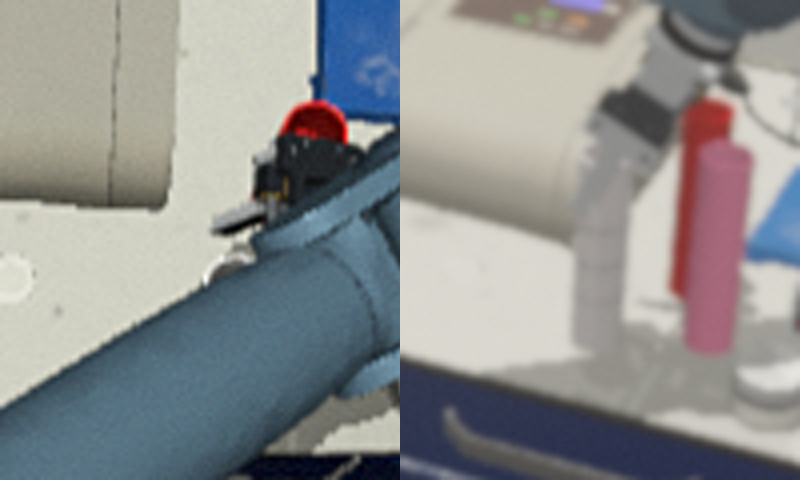

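The gripper straddles the jar mouth at side-crop (605,180), and nothing else has been touched. Closing now.

Call:
move_arm(
  motion=[
    [0, 0, 0, 0, 0, 0],
    [0, 0, 0, 0, 0, 0],
    [0, 0, 0, 0, 0, 0],
    [0, 0, 0, 0, 0, 0],
    [0, 0, 0, 0, 0, 0],
    [0, 0, 0, 0, 0, 0],
  ],
  gripper=1,
  squeeze=20,
)

```text
time: 5.75
tcp_pos: [428.5, -283.2, 183.6]
tcp_rot: [3.142, -0.438, 1.522]
wrist_force: [-1.0, 0.4, 0.6]
grip_width: 0.533
grip_force: 19.9
```

```bash
python3 - <<'E'
from plan import *
p,r=cur(); print(p,manip.get_obs()['grip_width']*94,manip.get_obs()['grip_force'])
e=np.radians(40); d=U*np.cos(e)+Z*np.sin(e); k=5/np.cos(e); dd=(75+k)/np.tan(e); print('foot d',dd)
foot=ROD-U*(dd+25*np.sin(e))+Z*25*np.cos(e)
s=185
g=foot+d*s; tz=tool(-25).as_matrix()[:,2]; tcp=g+5*tz; print(foot,tcp)
# jar gripped at s measured: height z of grasp pt
A=(p+np.array([0,0,120]),r); B=((430,-160,300),tool(25)); 
C=(tcp-U*10+Z*40,tool(-25))
rows((p,r),A,3);rows(A,B,4);rows(B,C,8);rows(C,(tcp+Z*8,tool(-25)),4)
E
```

```text
[ 428.4587311  -283.15753342  183.56157511] 50.1390015556295 19.94997640606016
foot d 97.16013857886783
[445.88558924 -31.05998408  19.15111108] [453.42426547 108.33572349 133.53524685]
[1.7, 0.0, -3.62, 0.0, 0.0, 0.0], [1.7, 0.0, -3.62, 0.0, 0.0, 0.0], [1.7, 0.0, -3.62, 0.0, 0.0, 0.0], 
[2.75, -0.11, 1.39, -0.001, -0.0, 0.001], [2.75, -0.12, 1.38, -0.001, -0.0, 0.001], [2.75, -0.12, 1.38, -0.001, -0.0, 0.001], [2.75, -0.12, 1.38, -0.001, -0.0, 0.001], 
[2.27, 0.11, 2.8, 0.0, -0.109, -0.0], [2.56, 0.11, 2.54, -0.0, -0.109, 0.0], [2.82, 0.11, 2.24, -0.0, -0.109, 0.0], [3.05, 0.11, 1.92, 0.0, -0.109, 0.0], [3.24, 0.11, 1.58, -0.0, -0.109, 0.0], [3.39, 0.11, 1.22, -0.0, -0.109, 0.0], [3.51, 0.11, 0.84, 0.0, -0.109, 0.0], [3.58, 0.11, 0.46, -0.0, -0.109, -0.0], 
[0.56, 0.0, 0.62, 0.0, 0.0, 0.0], [0.56, 0.0, 0.62, 0.0, 0.0, 0.0], [0.56, 0.0, 0.62, 0.0, 0.0, 0.0], [0.56, 0.0, 0.62, 0.0, 0.0, 0.0],
```

Call:
move_arm(
  motion=[
    [0.8, 0, -1.8, 0, 0, 0],
    [1.7, 0, -3.6, 0, 0, 0],
    [1.7, 0, -3.6, 0, 0, 0],
    [2.2, -0.1, -1.8, 0, 0, 0],
    [2.7, -0.1, 1.0, 0, 0, 0],
    [2.7, -0.1, 1.4, 0, 0, 0],
    [2.7, -0.1, 1.4, 0, 0, 0],
    [1.4, -0.1, 1.4, 0, 0, 0],
  ],
  squeeze=25,
)

```text
time: 6.75
tcp_pos: [429.5, -161.9, 302.8]
tcp_rot: [3.14, -0.436, 1.523]
wrist_force: [0.9, -0.7, -2.6]
grip_width: 0.532
grip_force: 24.9
```

```bash
cat > lean.py <<'E'
from plan import *
def geom(edeg,s,off=0):
    "axis point at s from foot, jar lying on rod with elevation e, foot rim on bench"
    e=np.radians(edeg); d=U*np.cos(e)+Z*np.sin(e); dd=(75+5/np.cos(e))/np.tan(e)
    foot=ROD-U*(dd+25*np.sin(e))+Z*25*np.cos(e); return foot+d*s
E
python3 - <<'E'
from lean import *
print(manip.get_obs()['grip_force'])
tcp=geom(40,188)+5*tool(-25).as_matrix()[:,2]; C=(tcp-U*10+Z*40,tool(-25)); p=cur(); print(p[0],tcp)
rows(p,C,10); rows(C,(tcp+Z*5,tool(-25)),4)
E
```

```text
24.937127796001732
[ 429.49940583 -161.94970581  302.76342472] [453.54836467 110.63040962 135.46360968]
[1.85, 0.11, 2.27, 0.0, -0.087, 0.001], [2.04, 0.11, 2.1, 0.0, -0.087, 0.001], [2.22, 0.1, 1.91, 0.0, -0.087, 0.001], [2.37, 0.1, 1.71, 0.0, -0.087, 0.001], [2.51, 0.1, 1.5, 0.0, -0.087, 0.001], [2.63, 0.1, 1.27, 0.0, -0.087, 0.001], [2.74, 0.1, 1.04, 0.0, -0.087, 0.001], [2.82, 0.1, 0.8, 0.0, -0.087, 0.001], [2.87, 0.1, 0.55, 0.0, -0.087, 0.001], [2.91, 0.09, 0.3, 0.0, -0.087, 0.001], 
[0.6, 0.0, 0.69, 0.0, 0.0, 0.0], [0.6, 0.0, 0.69, 0.0, 0.0, 0.0], [0.6, 0.0, 0.69, 0.0, 0.0, 0.0], [0.6, 0.0, 0.69, 0.0, 0.0, 0.0],
```

Call:
move_arm(
  motion=[
    [1.8, 0.1, 2.3, 0, -0.087, 0.001],
    [2.0, 0.1, 2.1, 0, -0.087, 0.001],
    [2.2, 0.1, 1.9, 0, -0.087, 0.001],
    [2.4, 0.1, 1.7, 0, -0.087, 0.001],
    [2.5, 0.1, 1.5, 0, -0.087, 0.001],
    [2.6, 0.1, 1.3, 0, -0.087, 0.001],
    [2.7, 0.1, 1.0, 0, -0.087, 0.001],
    [2.8, 0.1, 0.8, 0, -0.087, 0.001],
    [2.9, 0.1, 0.5, 0, -0.087, 0.001],
    [2.9, 0.1, 0.3, 0, -0.087, 0.001],
    [0, 0, 0, 0, 0, 0],
  ],
)

```text
time: 8.12
tcp_pos: [452.3, 100.8, 173.4]
tcp_rot: [-3.137, 0.432, 1.518]
wrist_force: [-0.4, -0.9, -1.6]
grip_width: 0.533
grip_force: 25.0
```

```bash
python3 - <<'E'
from lean import *; from h import *
tcp=geom(40,188)+5*tool(-25).as_matrix()[:,2]; p=cur(); print(p[0],tcp,manip.get_obs()['joint_positions'].round(2),manip.get_obs()['grip_force'])
rows(p,(tcp+Z*5,tool(-25)),5)
t=grab('top');s=grab('side')
a=cv2.resize(t['frame'][140:260,180:320],None,fx=4,fy=4,interpolation=cv2.INTER_CUBIC)[:, :480]
b=cv2.resize(s['frame'][130:250,235:315],None,fx=4,fy=4,interpolation=cv2.INTER_CUBIC)
cv2.imwrite('pics/c4.png',np.hstack([a,b]))
E
```

```text
[452.27932694 100.83046969 173.38584716] [453.54836467 110.63040962 135.46360968] [ 0.21 -0.02  1.98 -0.43  1.33  0.4 ] 24.99611370731145
[0.45, 0.02, 0.52, -0.001, -0.001, 0.0], [0.45, 0.02, 0.52, -0.001, -0.001, 0.0], [0.46, 0.02, 0.51, -0.001, -0.001, 0.0], [0.46, 0.02, 0.51, -0.001, -0.001, 0.0], [0.46, 0.02, 0.51, -0.001, -0.001, 0.0],
```

View pics/c4.png

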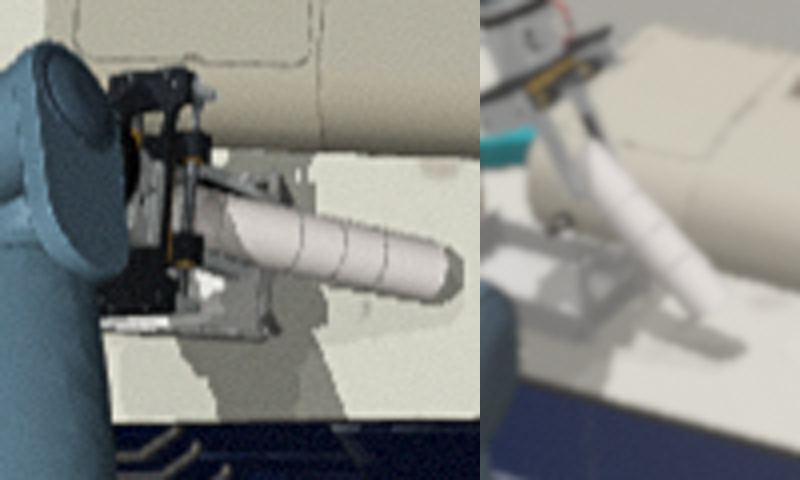

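The jar hangs leaning over the rest: its foot is at top-crop (450,275), its mouth is held at (200,220), and it is over the notch. Lowering.

Call:
move_arm(
  motion=[
    [0.45, 0, 0.52, 0, 0, 0],
    [0.45, 0, 0.52, 0, 0, 0],
    [0.45, 0, 0.52, 0, 0, 0],
    [0.45, 0, 0.52, 0, 0, 0],
    [0.45, 0, 0.52, 0, 0, 0],
    [0, 0, 0, 0, 0, 0],
  ],
)

```text
time: 8.98
tcp_pos: [453.4, 108.3, 141.4]
tcp_rot: [-3.14, 0.432, 1.513]
wrist_force: [-0.1, -0.3, -2.0]
grip_width: 0.524
grip_force: 25.0
```

Call:
move_arm(
  motion=[
    [0.1, 0, 0.2, 0, 0, 0],
    [0, 0, 0, 0, 0, 0],
  ],
)

```text
time: 9.22
tcp_pos: [453.8, 108.4, 139.9]
tcp_rot: [-3.142, 0.432, 1.512]
wrist_force: [0.6, -0.6, -2.7]
grip_width: 0.532
grip_force: 25.0
```

Call:
move_arm(
  motion=[
    [0.1, 0, 0.2, 0, 0, 0],
    [0, 0, 0, 0, 0, 0],
  ],
)

```text
time: 9.48
tcp_pos: [454.1, 108.4, 138.0]
tcp_rot: [3.141, 0.432, 1.512]
wrist_force: [-0.1, 0.3, -1.7]
grip_width: 0.53
grip_force: 25.0
```

Call:
move_arm(
  motion=[
    [0.1, 0, 0.2, 0, 0, 0],
    [0, 0, 0, 0, 0, 0],
  ],
)

```text
time: 9.72
tcp_pos: [454.4, 108.6, 136.1]
tcp_rot: [3.14, 0.432, 1.512]
wrist_force: [-0.2, 1.9, 1.5]
grip_width: 0.527
grip_force: 25.0
```

Call:
move_arm(
  motion=[
    [0.1, 0, 0.2, 0, 0, 0],
    [0, 0, 0, 0, 0, 0],
  ],
)

```text
time: 9.98
tcp_pos: [454.6, 108.8, 134.2]
tcp_rot: [3.14, 0.432, 1.512]
wrist_force: [0.9, 2.1, 4.7]
grip_width: 0.531
grip_force: 25.0
```

Call:
move_arm(
  motion=[
    [0.1, 0, 0.2, 0, 0, 0],
    [0, 0, 0, 0, 0, 0],
  ],
)

```text
time: 10.22
tcp_pos: [454.6, 108.8, 131.7]
tcp_rot: [3.14, 0.432, 1.512]
wrist_force: [0.0, 2.4, 4.3]
grip_width: 0.529
grip_force: 25.0
```

Call:
move_arm(
  motion=[
    [0, 0, 0, 0, 0, 0],
    [0, 0, 0, 0, 0, 0],
    [0, 0, 0, 0, 0, 0],
    [0, 0, 0, 0, 0, 0],
    [0, 0, 0, 0, 0, 0],
  ],
  gripper=-0.5,
)

```text
time: 10.85
tcp_pos: [453.8, 108.6, 130.9]
tcp_rot: [-3.141, 0.432, 1.512]
wrist_force: [-0.1, -0.6, 0.6]
grip_width: 0.752
grip_force: 0.0
```

Call:
move_arm(
  motion=[
    [0, 0, -1, 0, 0, 0],
    [0, 0, -3, 0, 0, 0],
    [0, 0, -4, 0, 0, 0],
    [0, 0, -4, 0, 0, 0],
    [0, 0, -4, 0, 0, 0],
    [0, 0, 0, 0, 0, 0],
  ],
)

```text
time: 11.6
tcp_pos: [459.4, 177.0, 280.1]
tcp_rot: [3.134, 0.429, 1.511]
wrist_force: [-1.0, -0.2, -0.7]
grip_width: 0.746
grip_force: 0.0
```

```bash
python3 - <<'E'
from lean import *; from h import *
t=grab('top');s=grab('side')
for n,q in [('mouth',geom(40,210)),('foot',geom(40,0)),('lowrim',geom(40,0)-U*-16-Z*19)]: print(n,q.round(1),np.round(proj(t,q),1),np.round(proj(s,q),1))
a=cv2.resize(t['frame'][160:240,200:300],None,fx=5,fy=5,interpolation=cv2.INTER_CUBIC)[:400,:480]
b=cv2.resize(s['frame'][150:230,240:300],None,fx=5,fy=5,interpolation=cv2.INTER_CUBIC)
cv2.imwrite('pics/c5.png',np.hstack([a,b]))
E
```

```text
mouth [454.6 129.6 154.1] [230.1 197.6] [257.4 176.7]
foot [445.9 -31.1  19.2] [285.4 208.4] [292.6 213.5]
lowrim [ 4.467e+02 -1.510e+01  2.000e-01] [280.8 209.3] [289.4 216.3]
```

View pics/c5.png

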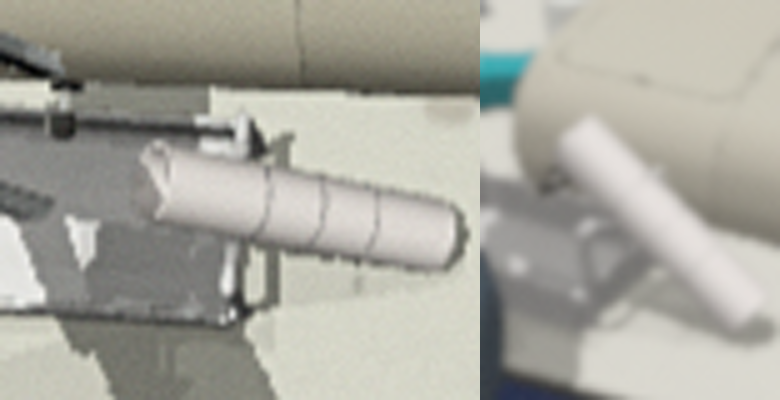

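The jar leans in the rest: mouth at top-crop (155,175), foot at (455,235), matching the predicted pose within about 1 px. Next I plan the lower grasp.

```bash
python3 - <<'E'
from lean import *; from h import *
t=grab('top'); s=grab('side')
for z in(0,100): print('box front',z,onz(t,285,177,z).round(),onz(t,225,174,z).round())
T=35; g=geom(40,65); tz=tool(T).as_matrix()[:,2]; tcp=g+5*tz; print('g',g,'tcp',tcp,'body face',(g-78*tz).round(), 'end', (g-78*tz+V*88).round())
a=cur(); b=(np.array([452,40,310.]),tool(5)); c=(tcp-100*tz,tool(T))
print(a[0],c[0]); rows(a,b,6); rows(b,c,5); rows(c,(tcp,tool(T)),4)
E
```

```text
box front 0 [558. -29.   0.] [571. 173.   0.]
box front 100 [531. -34. 100.] [544. 156. 100.]
g [448.57440524  18.65821539  60.93230571] tcp [448.72927296  21.52183426  56.83649041] body face [446. -26. 125.] end [534. -31. 125.]
[456.9458616  174.99468827 274.68906877] [445.63191855 -35.75054308 138.75279641]
[-2.29, 0.05, 0.41, -0.001, 0.087, -0.001], [-2.32, 0.05, 0.21, -0.001, 0.087, -0.001], [-2.33, 0.05, 0.01, -0.001, 0.087, -0.001], [-2.32, 0.04, -0.19, -0.001, 0.087, -0.001], [-2.29, 0.04, -0.39, -0.001, 0.087, -0.001], [-2.25, 0.04, -0.59, -0.001, 0.087, -0.001], 
[-1.81, -0.05, 3.28, 0.0, 0.105, 0.0], [-2.15, -0.05, 3.07, 0.0, 0.105, 0.0], [-2.45, -0.05, 2.83, 0.0, 0.105, -0.0], [-2.74, -0.05, 2.56, 0.0, 0.105, 0.0], [-2.99, -0.05, 2.26, 0.0, 0.105, -0.0], 
[-0.0, -0.0, 2.5, 0.0, 0.0, 0.0], [-0.0, -0.0, 2.5, 0.0, 0.0, 0.0], [-0.0, -0.0, 2.5, 0.0, 0.0, 0.0], [-0.0, -0.0, 2.5, 0.0, 0.0, 0.0],
```

Call:
move_arm(
  motion=[
    [-2.3, 0, 0.4, 0, 0.087, 0],
    [-2.3, 0, 0.2, 0, 0.087, 0],
    [-2.3, 0, 0, 0, 0.087, 0],
    [-2.3, 0, -0.2, 0, 0.087, 0],
    [-2.3, 0, -0.4, 0, 0.087, 0],
    [-2.2, 0, -0.6, 0, 0.087, 0],
    [-1.8, 0, 3.3, 0, 0.105, 0],
    [-2.1, 0, 3.1, 0, 0.105, 0],
    [-2.5, 0, 2.8, 0, 0.105, 0],
    [-2.7, 0, 2.6, 0, 0.105, 0],
    [-3.0, 0, 2.2, 0, 0.105, 0],
    [0, 0, 0, 0, 0, 0],
  ],
)

```text
time: 13.3
tcp_pos: [442.7, -33.3, 136.3]
tcp_rot: [-3.13, -0.62, 1.501]
wrist_force: [-0.5, -0.2, -0.4]
grip_width: 0.75
grip_force: 0.0
```

```bash
python3 - <<'E'
from lean import *
T=35; g=geom(40,65); tz=tool(T).as_matrix()[:,2]; tcp=g+5*tz
a=cur(); print(a[0],manip.get_obs()['time'],manip.get_obs()['joint_positions'].round(2)); rows(a,(tcp,tool(T)),6)
E
```

```text
[442.73807263 -33.28523088 136.34183615] 13.3 [-0.65 -0.    2.09  0.51  1.45 -0.75]
[-0.02, 0.05, 1.61, -0.0, -0.002, -0.002], [-0.02, 0.05, 1.61, -0.0, -0.002, -0.002], [-0.02, 0.05, 1.61, -0.0, -0.002, -0.002], [-0.02, 0.05, 1.61, -0.0, -0.002, -0.002], [-0.01, 0.05, 1.61, -0.0, -0.002, -0.002], [-0.01, 0.05, 1.61, -0.0, -0.002, -0.002],
```

Call:
move_arm(
  motion=[
    [0, 0.05, 1.6, 0, 0, -0.002],
    [0, 0.05, 1.6, 0, 0, -0.002],
    [0, 0.05, 1.6, 0, 0, -0.002],
    [0, 0.05, 1.6, 0, 0, -0.002],
    [0, 0.05, 1.6, 0, 0, -0.002],
    [0, 0.05, 1.6, 0, 0, -0.002],
    [0, 0, 0, 0, 0, 0],
  ],
  gripper=-0.8,
)

```text
time: 14.18
tcp_pos: [450.8, 22.9, 60.8]
tcp_rot: [3.136, -0.616, 1.526]
wrist_force: [0.1, -0.3, 0.5]
grip_width: 0.897
grip_force: 0.0
```

```bash
python3 - <<'E'
from h import *
t=grab('top');s=grab('side')
a=cv2.resize(t['frame'][160:240,210:306],None,fx=5,fy=5,interpolation=cv2.INTER_CUBIC)[:400,:480]
b=cv2.resize(s['frame'][150:230,250:310],None,fx=5,fy=5,interpolation=cv2.INTER_CUBIC)
cv2.imwrite('pics/c6.png',np.hstack([a,b]))
E
```

View pics/c6.png

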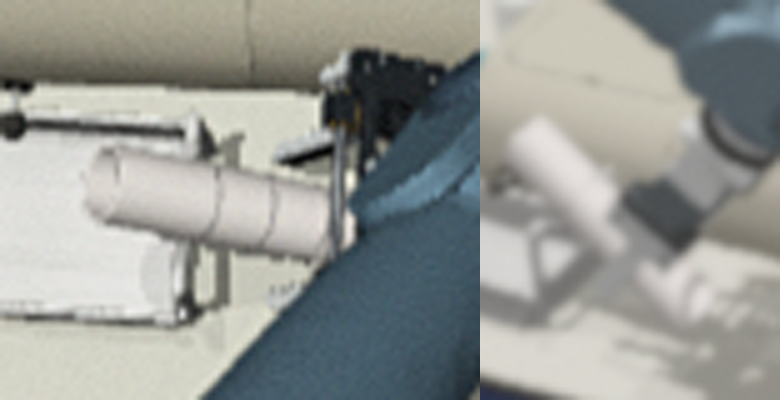

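The jar is between the fingers at its lower half (top-crop (335,220)), the mouth is still over the tray at (105,185), and there is no contact with the box. Closing.

Call:
move_arm(
  motion=[
    [0, 0, 0, 0, 0, 0],
    [0, 0, 0, 0, 0, 0],
    [0, 0, 0, 0, 0, 0],
    [0, 0, 0, 0, 0, 0],
    [0, 0, 0, 0, 0, 0],
  ],
  gripper=1,
  squeeze=15,
)

```text
time: 14.9
tcp_pos: [452.7, 21.1, 62.5]
tcp_rot: [3.131, -0.614, 1.527]
wrist_force: [1.2, -2.8, 3.5]
grip_width: 0.537
grip_force: 15.0
```

```bash
cat > rot.py <<'E'
from lean import *
import sys
def rot(deg,n,bias=0.):
    "rotate pose about the rod axis by deg (foot up +), lowering by bias mm"
    p,r=cur(); o=manip.get_obs(); print(p.round(1),'F',o['wrist_force'].round(1),'g',round(float(o['grip_force']),1),'t',o['time'])
    c=ROD+Z*75; c=c+V*np.dot(p-c,V); q=R.from_rotvec(-V*np.radians(deg)) # sense checked below
    d=q.apply(U); assert (d[2]<0)==(deg>0)
    a=(p,r); 
    for i in range(n):
        k=R.from_rotvec(-V*np.radians(deg*(i+1)/n)); b=(c+k.apply(p-c)-Z*bias*(i+1)/n,k*r); rows(a,b,1); a=b
E
python3 -c "
from rot import *
rot(36,9,1.5)"
```

```text
[452.7  21.1  62.5] F [ 1.2 -2.8  3.5] g 15.0 t 14.9
[0.18, 0.0, -0.38, 0.001, -0.07, -0.0], 
[0.18, 0.0, -0.38, 0.001, -0.07, -0.0], 
[0.18, 0.0, -0.38, 0.001, -0.07, -0.0], 
[0.18, 0.0, -0.38, 0.001, -0.07, -0.0], 
[0.18, 0.0, -0.38, 0.001, -0.07, -0.0], 
[0.18, 0.0, -0.37, 0.001, -0.07, -0.0], 
[0.18, 0.0, -0.37, 0.001, -0.07, -0.0], 
[0.18, 0.0, -0.37, 0.001, -0.07, -0.0], 
[0.19, 0.0, -0.37, 0.001, -0.07, -0.0],
```

Call:
move_arm(
  motion=[
    [0.18, 0, -0.38, 0, -0.07, 0],
    [0.18, 0, -0.38, 0, -0.07, 0],
    [0.18, 0, -0.38, 0, -0.07, 0],
    [0, 0, 0, 0, 0, 0],
  ],
)

```text
time: 15.4
tcp_pos: [451.5, 21.2, 74.7]
tcp_rot: [3.133, -0.405, 1.527]
wrist_force: [1.3, -0.2, -1.0]
grip_width: 0.539
grip_force: 15.0
```

Call:
move_arm(
  motion=[
    [0.18, 0, -0.38, 0, -0.07, 0],
    [0.18, 0, -0.38, 0, -0.07, 0],
    [0.18, 0, -0.38, 0, -0.07, 0],
    [0, 0, 0, 0, 0, 0],
  ],
)

```text
time: 15.9
tcp_pos: [451.3, 22.5, 86.7]
tcp_rot: [3.135, -0.197, 1.525]
wrist_force: [0.7, -0.3, 0.1]
grip_width: 0.536
grip_force: 15.0
```

```bash
python3 -c "
from rot import *
p,r=cur(); print('tilt',np.degrees(np.arcsin(r.as_matrix()[:,2]@U)))
rot(20,6,1)"
```

```text
tilt 11.26271204167416
[451.3  22.5  86.7] F [ 0.7 -0.3  0.1] g 15.0 t 15.9
[0.14, 0.0, -0.31, 0.0, -0.058, -0.0], 
[0.14, 0.0, -0.31, 0.0, -0.058, -0.0], 
[0.14, 0.0, -0.31, 0.0, -0.058, -0.0], 
[0.14, 0.0, -0.31, 0.0, -0.058, -0.0], 
[0.14, 0.0, -0.31, 0.0, -0.058, -0.0], 
[0.15, 0.0, -0.31, 0.0, -0.058, -0.0],
```

Call:
move_arm(
  motion=[
    [0.14, 0, -0.31, 0, -0.058, 0],
    [0.14, 0, -0.31, 0, -0.058, 0],
    [0.14, 0, -0.31, 0, -0.058, 0],
    [0.14, 0, -0.31, 0, -0.058, 0],
    [0, 0, 0, 0, 0, 0],
  ],
)

```text
time: 16.52
tcp_pos: [451.3, 26.4, 99.2]
tcp_rot: [3.136, 0.035, 1.523]
wrist_force: [0.7, -0.4, -1.0]
grip_width: 0.534
grip_force: 15.0
```

Call:
move_arm(
  motion=[
    [0.15, 0, -0.3, 0, -0.058, 0],
    [0.15, 0, -0.3, 0, -0.058, 0],
    [0, 0, 0, 0, 0, 0],
    [0, 0, 0, 0, 0, 0],
    [0, 0, 0, 0, 0, 0],
    [0, 0, 0, 0, 0, 0],
  ],
)

```text
time: 17.27
tcp_pos: [451.5, 29.3, 105.4]
tcp_rot: [3.135, 0.152, 1.52]
wrist_force: [-0.3, 0.5, -0.8]
grip_width: 0.529
grip_force: 15.0
```

```bash
python3 -c "
from rot import *
p,r=cur(); print('tilt',np.degrees(np.arcsin(r.as_matrix()[:,2]@U)))
rot(18,9,1)
from h import *
t=grab('top','t7.png');s=grab('side')
a=cv2.resize(t['frame'][165:235,180:290],None,fx=5,fy=5,interpolation=cv2.INTER_CUBIC)[:350,:500]
b=cv2.resize(s['frame'][150:220,240:300],None,fx=5,fy=5,interpolation=cv2.INTER_CUBIC)
cv2.imwrite('pics/c7.png',np.hstack([a,b]))
"
```

```text
tilt -8.735175291163296
[451.5  29.3 105.4] F [-0.3  0.5 -0.8] g 15.0 t 17.275
[0.08, 0.0, -0.19, 0.0, -0.035, -0.0], 
[0.08, 0.0, -0.19, 0.0, -0.035, -0.0], 
[0.08, 0.0, -0.19, 0.0, -0.035, -0.0], 
[0.08, 0.0, -0.19, 0.0, -0.035, -0.0], 
[0.08, 0.0, -0.19, 0.0, -0.035, -0.0], 
[0.08, 0.0, -0.19, 0.0, -0.035, -0.0], 
[0.08, 0.0, -0.19, 0.0, -0.035, -0.0], 
[0.08, 0.0, -0.19, 0.0, -0.035, -0.0], 
[0.09, 0.0, -0.19, 0.0, -0.035, -0.0],
```

View pics/c7.png

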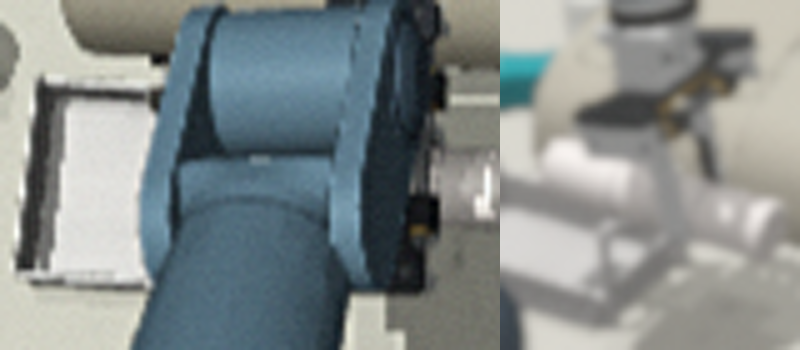

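The jar lies about level on the rest (side-crop mouth (570,170), foot (765,225)), and no balls are visible yet. Raising further, slowly.

Call:
move_arm(
  motion=[
    [0.08, 0, -0.18, 0, -0.035, 0],
    [0.08, 0, -0.18, 0, -0.035, 0],
    [0.08, 0, -0.18, 0, -0.035, 0],
    [0.08, 0, -0.18, 0, -0.035, 0],
    [0, 0, 0, 0, 0, 0],
    [0, 0, 0, 0, 0, 0],
    [0, 0, 0, 0, 0, 0],
    [0, 0, 0, 0, 0, 0],
  ],
)

```text
time: 18.38
tcp_pos: [452.2, 34.1, 112.2]
tcp_rot: [3.134, 0.292, 1.519]
wrist_force: [1.0, 0.8, 0.1]
grip_width: 0.536
grip_force: 15.0
```

Call:
move_arm(
  motion=[
    [0.08, 0, -0.18, 0, -0.035, 0],
    [0.08, 0, -0.18, 0, -0.035, 0],
    [0.08, 0, -0.18, 0, -0.035, 0],
    [0.08, 0, -0.18, 0, -0.035, 0],
    [0.08, 0, -0.18, 0, -0.035, 0],
    [0, 0, 0, 0, 0, 0],
    [0, 0, 0, 0, 0, 0],
    [0, 0, 0, 0, 0, 0],
  ],
)

```text
time: 19.38
tcp_pos: [452.1, 41.1, 118.8]
tcp_rot: [3.134, 0.467, 1.518]
wrist_force: [1.6, 1.4, -0.5]
grip_width: 0.533
grip_force: 15.0
```

```bash
python3 -c "
from rot import *
p,r=cur(); print('tilt',np.degrees(np.arcsin(r.as_matrix()[:,2]@U)),manip.get_obs()['joint_positions'].round(2))
rot(12,6,1)
from h import *
t0=cv2.imread('pics/t7.png').astype(int);t=grab('top','t8.png')['frame'].astype(int)
d=abs(t-t0).max(2)[170:235,180:225]
for i in range(0,65,2): print(''.join('.#'[int(x>40)] for x in d[i]))
"
```

```text
tilt -26.758561671236254 [ 0.1   0.02  2.07 -0.5   1.18  0.38]
[452.1  41.1 118.8] F [ 1.6  1.4 -0.5] g 15.0 t 19.375
[0.08, 0.0, -0.18, 0.0, -0.035, -0.0], 
[0.08, 0.0, -0.18, 0.0, -0.035, -0.0], 
[0.08, 0.0, -0.18, 0.0, -0.035, -0.0], 
[0.08, 0.0, -0.18, 0.0, -0.035, -0.0], 
[0.09, 0.0, -0.18, 0.0, -0.035, -0.0], 
[0.09, 0.0, -0.18, 0.0, -0.035, -0.0], 
..................#.....###......####.###..##
............###.################.#####.##..##
.....###########.################..#####..###
...##############################.######..###
.######################################...###
..#####################################...###
.#############...###############.#####....###
##############...############.##.#####....###
#######.###..###################.####......##
#######.###..###################.####......##
#######..##..##################..####......##
######.......##################..###.........
#######...####################...###.........
######....####################....#..........
######....###################.......#########
######....###################.....#.#########
#########..##################.....##.########
#####.###..####################...##...######
########...#####################..##........#
#################################.###......##
#####.#...########################..........#
#####.....########################....#...###
####......###################...##....#####.#
######.#.####################.........#######
######.######################.........#######
.#############################........#######
..##############.#..........###.......#####.#
....##########################........#####.#
...##########################.........#####.#
...#########################..........#####.#
..##########################..........#####.#
..#########################........#.########
..########################.........##########
```

Call:
move_arm(
  motion=[
    [0.08, 0, -0.18, 0, -0.035, 0],
    [0.08, 0, -0.18, 0, -0.035, 0],
    [0.08, 0, -0.18, 0, -0.035, 0],
    [0, 0, 0, 0, 0, 0],
    [0, 0, 0, 0, 0, 0],
    [0, 0, 0, 0, 0, 0],
    [0, 0, 0, 0, 0, 0],
    [0, 0, 0, 0, 0, 0],
    [0, 0, 0, 0, 0, 0],
    [0, 0, 0, 0, 0, 0],
  ],
)

```text
time: 20.68
tcp_pos: [452.4, 45.7, 122.5]
tcp_rot: [3.134, 0.573, 1.518]
wrist_force: [1.4, 1.6, -0.3]
grip_width: 0.533
grip_force: 15.0
```

```bash
python3 -c "
from rot import *
p,r=cur(); t=np.degrees(np.arcsin(r.as_matrix()[:,2]@U)); print('tilt',t)
rot(-(33-t),16,-3)
"
```

```text
tilt -32.830683088931245
[452.4  45.7 122.5] F [ 1.4  1.6 -0.3] g 15.0 t 20.675
[-0.14, -0.0, 0.39, -0.0, 0.072, 0.001], 
[-0.14, -0.0, 0.39, -0.0, 0.072, 0.001], 
[-0.14, -0.0, 0.39, -0.0, 0.072, 0.001], 
[-0.14, -0.0, 0.39, -0.0, 0.072, 0.001], 
[-0.14, -0.0, 0.39, -0.0, 0.072, 0.001], 
[-0.14, -0.0, 0.39, -0.0, 0.072, 0.001], 
[-0.13, -0.0, 0.39, -0.0, 0.072, 0.001], 
[-0.13, -0.0, 0.39, -0.0, 0.072, 0.001], 
[-0.13, -0.0, 0.39, -0.0, 0.072, 0.001], 
[-0.13, -0.0, 0.39, -0.0, 0.072, 0.001], 
[-0.13, -0.0, 0.39, -0.0, 0.072, 0.001], 
[-0.13, -0.0, 0.39, -0.0, 0.072, 0.001], 
[-0.13, -0.0, 0.39, -0.0, 0.072, 0.001], 
[-0.12, -0.0, 0.39, -0.0, 0.072, 0.001], 
[-0.12, -0.0, 0.39, -0.0, 0.072, 0.001], 
[-0.12, -0.0, 0.39, -0.0, 0.072, 0.001],
```

Call:
move_arm(
  motion=[
    [-0.14, 0, 0.39, 0, 0.072, 0],
    [-0.14, 0, 0.39, 0, 0.072, 0],
    [-0.14, 0, 0.39, 0, 0.072, 0],
    [-0.14, 0, 0.39, 0, 0.072, 0],
    [-0.14, 0, 0.39, 0, 0.072, 0],
    [-0.14, 0, 0.39, 0, 0.072, 0],
    [0, 0, 0, 0, 0, 0],
  ],
)

```text
time: 21.55
tcp_pos: [450.9, 28.1, 103.9]
tcp_rot: [3.137, 0.142, 1.519]
wrist_force: [0.4, 0.5, -1.0]
grip_width: 0.537
grip_force: 15.0
```

Call:
move_arm(
  motion=[
    [-0.13, 0, 0.39, 0, 0.072, 0],
    [-0.13, 0, 0.39, 0, 0.072, 0],
    [-0.13, 0, 0.39, 0, 0.072, 0],
    [-0.13, 0, 0.39, 0, 0.072, 0],
    [-0.13, 0, 0.39, 0, 0.072, 0],
    [0, 0, 0, 0, 0, 0],
  ],
)

```text
time: 22.3
tcp_pos: [450.8, 22.3, 84.2]
tcp_rot: [3.137, -0.218, 1.522]
wrist_force: [0.2, 0.2, -0.9]
grip_width: 0.532
grip_force: 15.0
```

```bash
python3 -c "
from rot import *
a=cur(); print(a[0],manip.get_obs()['wrist_force'])
rows(a,((452.7,21.1,62.5),R.from_euler('xyz',[3.131,-.614,1.527])),5)
"
```

```text
[450.84691117  22.34947075  84.17053899] [ 0.17532166  0.15386229 -0.9466631 ]
[-0.12, 0.04, 0.42, -0.001, 0.079, -0.0], [-0.15, 0.04, 0.41, -0.001, 0.079, -0.0], [-0.18, 0.04, 0.39, -0.001, 0.079, -0.0], [-0.21, 0.04, 0.38, -0.001, 0.079, -0.0], [-0.24, 0.03, 0.36, -0.001, 0.079, -0.0],
```

Call:
move_arm(
  motion=[
    [-0.12, 0, 0.42, 0, 0.079, 0],
    [-0.15, 0, 0.41, 0, 0.079, 0],
    [-0.18, 0, 0.39, 0, 0.079, 0],
    [-0.2, 0, 0.38, 0, 0.079, 0],
    [-0.24, 0, 0.36, 0, 0.079, 0],
    [0, 0, 0, 0, 0, 0],
  ],
)

```text
time: 23.05
tcp_pos: [451.8, 22.8, 64.1]
tcp_rot: [3.137, -0.618, 1.525]
wrist_force: [-0.1, 4.2, 5.3]
grip_width: 0.537
grip_force: 15.0
```

```bash
python3 - <<'E'
from h import *
t=grab('top');s=grab('side')
a=cv2.resize(t['frame'][160:240,178:298],None,fx=4,fy=4,interpolation=cv2.INTER_CUBIC)[:320,:480]
b=cv2.resize(s['frame'][150:230,240:310],None,fx=4,fy=4,interpolation=cv2.INTER_CUBIC)
cv2.imwrite('pics/c8.png',np.hstack([a,b]))
E
```

```text
(no output)
```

View pics/c8.png

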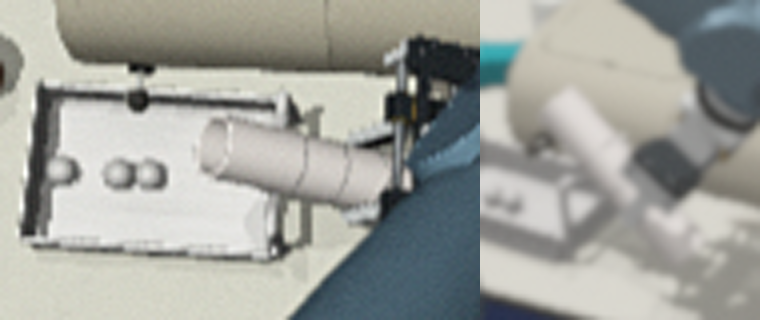

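All three balls lie in the tray at top-crop (62,170), (120,173), (152,174). The jar is back leaning with its foot on the bench (upward contact force about 5 N). Release and retreat.

Call:
move_arm(
  motion=[
    [0, 0, 0, 0, 0, 0],
    [0, 0, 0, 0, 0, 0],
    [0, 0, 0, 0, 0, 0],
    [0, 0, 0, 0, 0, 0],
    [0, 0, 0, 0, 0, 0],
    [0, 0, 0, 0, 0, 0],
  ],
  gripper=-0.8,
)

```text
time: 23.9
tcp_pos: [451.7, 21.6, 63.3]
tcp_rot: [3.133, -0.614, 1.527]
wrist_force: [-0.0, -1.0, 0.2]
grip_width: 0.9
grip_force: 0.0
```

Call:
move_arm(
  motion=[
    [0, 0, -1, 0, 0, 0],
    [0, 0, -2, 0, 0, 0],
    [0, 0, -3, 0, 0, 0],
    [0, 0, -4, 0, 0, 0],
    [0, 0, -4, 0, 0, 0],
    [0, 0, -4, 0, 0, 0],
    [0, 0, 0, 0, 0, 0],
    [0, 0, 0, 0, 0, 0],
    [0, 0, 0, 0, 0, 0],
    [0, 0, 0, 0, 0, 0],
  ],
)

```text
time: 25.15
tcp_pos: [445.1, -81.0, 209.5]
tcp_rot: [3.135, -0.615, 1.526]
wrist_force: [-0.7, 0.5, 0.1]
grip_width: 0.9
grip_force: 0.0
```

```bash
python3 - <<'E'
from h import *
t0=cv2.imread('pics/top1.png')
a=grab('top','f1.png')['frame']; b=grab('top')['frame']
# jar still & at predicted px; bystanders unchanged vs start
def d(x,y,r): return float(np.abs(x[r[0]:r[1],r[2]:r[3]].astype(int)-y[r[0]:r[1],r[2]:r[3]]).mean())
for n,r in dict(bottle=(160,188,152,180),timer=(176,196,410,436),tin=(212,238,405,432)).items(): print(n,d(t0,a,r))
print('motion',d(a,b,(160,240,180,310)))
g=cv2.cvtColor(a,cv2.COLOR_BGR2GRAY)
g0=cv2.cvtColor(t0,cv2.COLOR_BGR2GRAY)
df=(abs(g.astype(int)-g0)>30)[180:226:1,180:300]
for i in range(0,46,2): print(''.join('.#'[int(x)] for x in df[i]))
print(manip.get_obs()['time'])
E
```

```text
bottle 8.615646258503402
timer 10.341025641025642
tin 10.27397910731244
motion 2.092179487179487
........................................................................................................................
...................................................................................................................#####
........................................................................................................................
........................................................................................................................
...................................................#....................................................................
.................................................####..#######..........................................................
...............................................................###.....#................................................
.....................................................................##.#..##.##........................................
...................................
[... 1085 characters left out ...]
................................................................###############.....#####
.........................................................................................................##......#######
..............................................................................................................##########
............................................................................................................############
..........................................................................................................##############
........................................................................................................################
25.25
```

```bash
python3 - <<'E'
from h import *
t0=cv2.imread('pics/top1.png',0); a=cv2.imread('pics/f1.png',0)
for n,r in dict(bottle=(160,188,152,180),timer=(176,196,410,436),tin=(212,238,405,432)).items():
    T=t0[r[0]:r[1],r[2]:r[3]]; m=cv2.matchTemplate(a[r[0]-6:r[1]+6,r[2]-6:r[3]+6],T,cv2.TM_CCOEFF_NORMED); print(n,cv2.minMaxLoc(m)[1::2])
print(manip.close_job())
E
```

```text
bottle (0.9991088509559631, (6, 6))
timer (0.9984741806983948, (6, 6))
tin (0.9960622191429138, (6, 6))
the job is handed in; nothing more can be done
None
```

The job is handed in at about 25 s: all three balls are in the tray, the empty jar is left leaning in the rest with its foot on the bench, and the bottle, timer and tin match their starting positions in the top camera.

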